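Find the canister that holds the steel pestle

TASK

The steel pestle is shut inside one of the three alike metal canisters, and the other two are empty: tell by their weight which one it is. Stand that canister in the middle of the round cork mat, and leave the two empty ones standing upright on the worktop, off the mat. Never tip a canister over.

Things in the scene. Friction and masses are not known exactly. Their poses are not given: they have to be found in the camera images.
- canister_1_mid (a point): Closed round canister of silvery metal, one of three alike, standing on the worktop: 60 mm in diameter, plain side wall up to 76 mm, black fixed lid (62 mm wide) to 88 mm. With only its cork liner in it, it weighs 0.13 to 0.19 kg; with the steel pestle inside 0.45 to 0.68 kg. The point is its centre, half-way up (44 mm above its underside); z along its axis, upward.
- canister_2_mid (a point): Closed round canister of silvery metal, one of three alike, standing on the worktop: 60 mm in diameter, plain side wall up to 76 mm, black fixed lid (62 mm wide) to 88 mm. With only its cork liner in it, it weighs 0.13 to 0.19 kg; with the steel pestle inside 0.45 to 0.68 kg. The point is its centre, half-way up (44 mm above its underside); z along its axis, upward.
- canister_3_mid (a point): Closed round canister of silvery metal, one of three alike, standing on the worktop: 60 mm in diameter, plain side wall up to 76 mm, black fixed lid (62 mm wide) to 88 mm. With only its cork liner in it, it weighs 0.13 to 0.19 kg; with the steel pestle inside 0.45 to 0.68 kg. The point is its centre, half-way up (44 mm above its underside); z along its axis, upward.
- mat: Round cork mat, 120 mm in diameter, 5 mm thick, fixed flat on the worktop in front of the canisters. Origin at the centre of its underside, z up.
There are look-alikes about, which are no part of the job. Leave any blue, purple or red look-alike of the part that bears canister_3_mid alone.

How it is judged:
By the outcome, as a careful person would: the job done as asked, in the order asked, and still so for the second after the job is handed in, with the robot touching nothing.
It also fails if it takes over 64 s, if anything falls off the work surface, if the arm or the gripper's body presses on something with over 40 N, if the wrist force passes 120 N, or if a joint passes its speed limit or range.

ROBOT

A 6-joint arm with a two-finger parallel gripper is mounted at the origin on a cart in front of the work surface, level with it; the furniture and walls round the work are solid. World frame = base frame: x ahead of the robot, y to its left, z up, the work surface at z = 0. Lengths are in mm, angles in rad, forces in N, time in s.
With the tool pointing down it reaches from about 400 to 825 mm from the base axis. Payload 7 kg.
Tool frame: the origin (TCP) lies at the very end of the fingers, on their centre line; the grasp point (between the pads) lies 19 mm behind it; z points along the fingers, y is the line along which they close (so a half turn about z gives the same grasp; the last joint's range is limited). The gripper opens to 88 mm and grips with 3 to 60 N. Pads are 19 mm wide; open, the fingers measure 130 mm over their backs; the gripper's body (78 mm by 193 mm) begins 47 mm behind the grasp point.
Start: joints at [-1.058, 0.359, 0.012, 0, -1.224, -0.288], TCP at [150.44, -657.999, 226.561] pointing down, gripper open.
Joint ranges: [-3.07, 3.07], [-1.43, 2.12], [-1.02, 1.25], [-3.03, 1.67], [-3.05, -0], [-3.03, 3.03]. Speed limits (rad/s): [2.39, 2.39, 3.01, 3.14, 3.14, 3.14].

INTERFACE

Orientations are given as a unit quaternion [x, y, z, w].
In Python, from plant import bot gives the robot as it stands. Calls block until the motion is done:
- bot.move_ptp(position, orientation): joint-space move of the TCP to a pose.
- bot.line_to(position, velocity=150, ori=None): straight line of the TCP; ori=None keeps the orientation; velocity is the mean speed in mm/s.
- bot.move_joints(angles): joint-space move.
- bot.move_gripper(opening, force=None): finger opening in mm; force is the grip in N (None keeps the last); returns when the fingers have stopped.
- bot.pause(seconds).
- bot.solve_ik(position, orientation): joint angles nearest the present ones, or None.
- bot.read_state(): the state.
- bot.camera(name): name is "side" or "top" or "wrist"; returns the picture (400x640x3 uint8, red, green, blue); there is no depth.
- bot.get_calibration(name): a dict with "fx", "fy", "cx", "cy" (pixels), "distortion" ([k1, k2, p1, p2, k3] as OpenCV has them; the pictures are not rectified), "view" (4x4, takes a point from world to camera coordinates); the wrist camera has in their place "T_tool_cam" (4x4, takes a point from camera to tool coordinates, whose origin is the TCP and whose axes are the flange's). Camera axes: x right, y up, looking along -z (the intrinsics and any distortion apply to the point x, -y, -z); pixel columns grow to the right and rows downward; lengths in mm; the calibration is good to about 2 mm. A picture is of the moment at which its call begins: read the wrist's pose just before it. get_calibration takes no time and is no camera call.
A pose or a line that the arm cannot do raises bot.Unreachable and nothing moves.
- bot.close_job(): hands the job in; it is judged then, once.
The state is a dict: "t": time; "joint_pos": joint angles; "qvel": joint speeds; "tau": joint torques, N m; "tcp_pos": TCP position; "eef_rot": TCP orientation; "contact_force": force on the tool from outside, world axes, zero at the start; "moment": the same for the moment, N m; "width": finger opening in mm; "finger_force": force on a finger pad.
Only numpy, scipy, OpenCV 4.12 (cv2) and the standard library are available. Lean on these libraries where they do the work, as an engineer would, in place of code of your own. Each camera call takes 0.05 s, during which the arm holds its last target. There are 200 camera calls.

## Working session

There is one attempt and no reset: what is moved stays moved. The work goes in short steps, each a Python script; the robot and the scene stay as the last script left them, time stands still between calls to the robot, and variables do not carry over. Pictures are saved under pics/ and viewed, at most 10 in all, crops included, and the job is handed in when it is done.

```bash
mkdir -p pics; ls
python3 - <<'E'
from plant import bot
import cv2
for n in("top","side"):
    cv2.imwrite(f"pics/{n}0.png",bot.camera(n)[...,::-1])
    c=bot.get_calibration(n);print(n,c)
s=bot.read_state();print({k:s[k] for k in("t","eef_rot","contact_force","width")})
print(bot.get_calibration("wrist"))
E
```

```text
pics
top {'fx': 370.9521347521272, 'fy': 370.9521347521272, 'cx': 322.409211413187, 'cy': 196.22652398006625, 'distortion': array([0.00762441, 0.        , 0.        , 0.        , 0.        ]), 'view': array([[ 2.23071884e-03, -9.99491408e-01, -3.18111648e-02,
         1.19728758e+02],
       [ 9.87458787e-01, -2.82014104e-03,  1.57851801e-01,
        -5.51531164e+02],
       [-1.57861231e-01, -3.17643371e-02,  9.86950282e-01,
        -8.31446586e+02],
       [ 0.00000000e+00,  0.00000000e+00,  0.00000000e+00,
         1.00000000e+00]])}
side {'fx': 389.1602017173965, 'fy': 389.1602017173965, 'cx': 324.69506657586675, 'cy': 202.05116942124033, 'distortion': array([0.030848, 0.      , 0.      , 0.      , 0.      ]), 'view': array([[-8.12246872e-01, -5.82776398e-01,  2.50337655e-02,
         5.37178805e+02],
       [ 3.04415624e-01, -3.86890269e-01,  8.70429232e-01,
        -1.93412341e+02],
       [-4.97580292e-01,  7.14624090e-01,  4.91656651e-01,
        -6.90524871e+02],
       [ 0.00000000e+00,  0.00000000e+00,  0.00000000e+00,
         1.00000000e+00]])}
{'t': 0.1, 'eef_rot': array([-1.12106262e-01,  9.93695941e-01,  7.35195233e-04, -1.48298996e-04]), 'contact_force': array([-1.01862248, -0.33186919, -0.07272777]), 'width': 87.41931571200621}
{'fx': 334.5472317221188, 'fy': 334.5472317221188, 'cx': 319.1621660844002, 'cy': 199.25704071856606, 'distortion': array([0.01586653, 0.        , 0.        , 0.        , 0.        ]), 'T_tool_cam': array([[-1.03897924e-03,  9.54422375e-01,  2.98457451e-01,
         8.14121492e+01],
       [ 9.99999256e-01,  1.18248495e-03, -3.00249263e-04,
         1.26732065e+00],
       [-6.39486058e-04,  2.98456917e-01, -9.54422893e-01,
        -1.57789745e+02],
       [ 0.00000000e+00,  0.00000000e+00,  0.00000000e+00,
         1.00000000e+00]])}
```

View pics/top0.png

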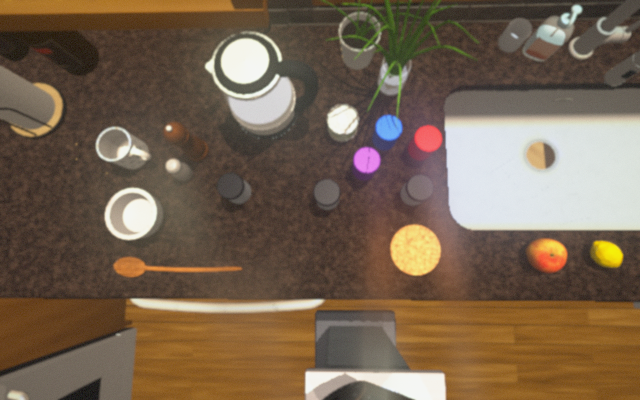

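View pics/side0.png

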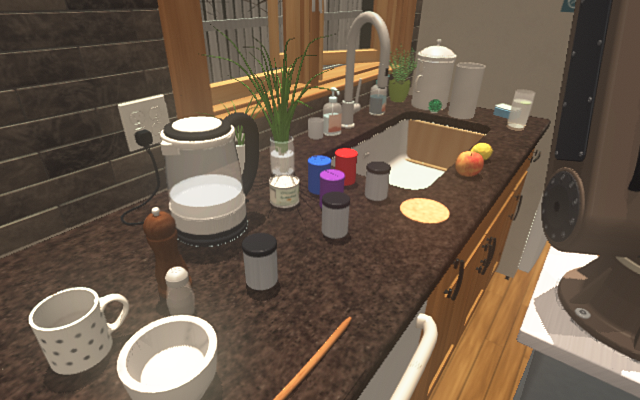

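The top view shows three dark-lidded silvery canisters at about (233,188), (327,192) and (418,189), and the mat at (415,250). The blue (388,127), purple (367,160) and red (428,138) ones are the look-alikes to leave alone. I'll confirm this in a crop and locate the canisters.

```bash
cat > h.py <<'E'
import numpy as np, cv2
from plant import bot
from scipy.spatial.transform import Rotation as R
def ray(name,px,z,state=None):
    """pixel -> world point on plane z"""
    c=bot.get_calibration(name)
    K=np.array([[c["fx"],0,c["cx"]],[0,c["fy"],c["cy"]],[0,0,1]])
    u,v=cv2.undistortPoints(np.array([[px]],float),K,np.array(c["distortion"]))[0,0]
    if name=="wrist":
        T=np.eye(4);T[:3,:3]=R.from_quat(state["eef_rot"]).as_matrix();T[:3,3]=state["tcp_pos"];T=T@c["T_tool_cam"]
    else: T=np.linalg.inv(c["view"])
    d=T[:3,:3]@[u,-v,-1];o=T[:3,3]
    return o+d*(z-o[2])/d[2]
E
python3 - <<'E'
from h import *
im=cv2.imread("pics/top0.png");hsv=cv2.cvtColor(im,cv2.COLOR_BGR2HSV)
m=cv2.inRange(hsv,(8,90,120),(28,255,255));m[:210]=0;m[285:]=0;m[:,:370]=0;m[:,460:]=0
M=cv2.moments(m,True);p=(M['m10']/M['m00'],M['m01']/M['m00']);print("mat",p,ray("top",p,5))
for p in((232,188),(327,194),(419,190)):print(p,ray("top",p,88))
for p in((178,172),(173,163),(176,130)):print("salt/mill",p,ray("top",p,60))
cv2.imwrite("pics/crop0.png",cv2.resize(im[140:290,210:460],None,fx=3,fy=3,interpolation=cv2.INTER_CUBIC))
E
```

```text
mat (414.8132118451025, 253.63496583143507) [ 418.16111024 -100.93235352    5.        ]
(232, 188) [564.33935754 323.95390554  88.        ]
(327, 194) [549.85098787 107.87932386  88.        ]
(419, 190) [558.28416595 -97.78464194  88.        ]
salt/mill (178, 172) [608.59740845 462.75318084  60.        ]
salt/mill (173, 163) [630.65103374 476.23074134  60.        ]
salt/mill (176, 130) [712.75182878 474.28709123  60.        ]
```

View pics/crop0.png

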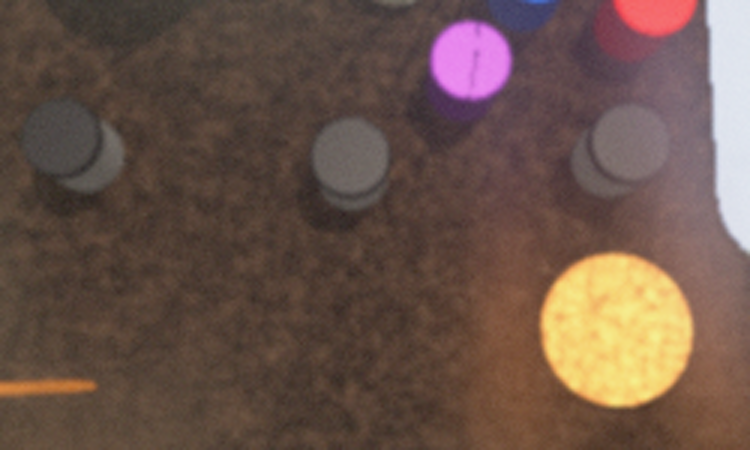

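The crop confirms three dark-lidded canisters. In full-image pixels the lids are at (230.7,186), (327,192.3) and (420,187.7), and the mat is at (415.7,249.8). All three fit the description and none is coloured. I'll start with the nearest to the mat and take a close look.

Run:
```python
from h import *
print("mat",ray("top",(415.7,249.8),5))
P=[ray("top",p,88) for p in((230.7,186),(327,192.3),(420,187.7))]
print(np.round(P,1))
p=P[2];q=[0,1,0,0]
bot.move_ptp([p[0],p[1],190],q)
s=bot.read_state();im=bot.camera("wrist");cv2.imwrite("pics/w3.png",im[...,::-1]);print(s["t"],s["tcp_pos"],s["contact_force"],s["width"])
np.savez("w3.npz",t=s["tcp_pos"],q=s["eef_rot"])
```

```text
mat [ 427.25829805 -103.38248581    5.        ]
[[ 569.   327.1   88. ]
 [ 553.7  107.9   88. ]
 [ 563.5 -100.2   88. ]]
2.5667 [ 563.43319031 -100.83822594  190.01567193] [ 1.18831634 -1.16894283  0.54798389] 87.61521030105988
```

View pics/w3.png

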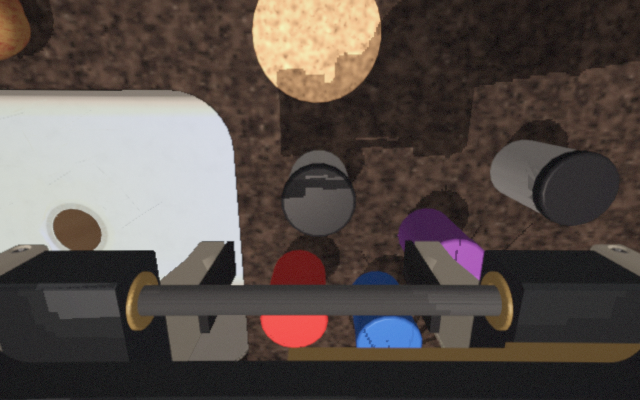

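The wrist view shows the canister 3 lid at (319,200), the canister 2 lid at (577,187) and the mat centred at about (317,38). I'll compute positions, then lift canister 3.

```bash
cat >> h.py <<'E'
def weigh(xy,dz=25):
    """descend over canister at xy, grip, lift, return lifted weight [N]; leaves it held"""
    x,y=xy
    bot.line_to([x,y,130],200); bot.pause(.3)
    f0=np.mean([(bot.pause(.05),bot.read_state()["contact_force"])[1] for _ in range(4)],0)
    bot.line_to([x,y,27],100)
    bot.move_gripper(50,35); s=bot.read_state(); print("grip",s["width"],s["finger_force"],s["tcp_pos"])
    bot.line_to([x,y,27+dz],80); bot.pause(.4)
    f1=np.mean([(bot.pause(.05),bot.read_state()["contact_force"])[1] for _ in range(4)],0)
    s=bot.read_state();print("dF",f1-f0,"width",s["width"],"t",s["t"])
    return f0[2]-f1[2]
E
python3 - <<'E'
from h import *
d=np.load("w3.npz");s=dict(tcp_pos=d["t"],eef_rot=d["q"])
c=ray("wrist",(319,200),88,s);print(c,ray("wrist",(577,187),88,s),ray("wrist",(317,38),5,s))
if np.hypot(c[0]-563,c[1]+100)<10: print(weigh(((c[0]+563.5)/2,(c[1]-100.2)/2)))
E
```

```text
[563.57878933 -99.74095691  88.        ] [553.11915942 106.06192336  88.        ] [ 431.74572235 -101.32106219    5.        ]
grip 59.89417143729243 34.999775597825646 [ 563.60405197 -100.13267155   27.28208607]
dF [-0.50152309  0.14122857 -4.82126991] width 59.66168998271314 t 6.3917
4.821269911354188
```

4.8 N suggests the full one. There's plenty of time, so I'll set it down and weigh the other two to compare.

```bash
cat >> h.py <<'E'
def release():
    x,y,_=bot.read_state()["tcp_pos"]
    bot.line_to([x,y,26.5],60); bot.move_gripper(87); bot.line_to([x,y,140],200)
E
python3 - <<'E'
from h import *
F=[(bot.pause(.05),bot.read_state()["contact_force"][2])[1] for _ in range(8)];print(np.round(F,2))
release()
s=bot.read_state();print("empty after",s["contact_force"],s["t"])
for xy in((553.4,107),(569,327.1)):
    bot.move_ptp([*xy,190],[0,1,0,0])
    print(weigh(xy)); release()
print(bot.read_state()["t"])
E
```

```text
[-4.32 -4.73 -5.54 -4.41 -4.8  -4.57 -5.04 -5.27]
empty after [-0.03998086  0.03241276  0.07020549] 8.775
grip 58.8551189333491 34.75427523662802 [553.55333516 107.12352021  27.20455999]
dF [-0.3816847  -0.15775337 -1.84161552] width 58.81483854276512 t 13.4083
1.841615516263971
grip 59.83142018431149 34.99933526851237 [569.20461006 327.34863707  27.33717331]
dF [ 0.16091263 -0.04136103 -2.02000437] width 59.8010777788243 t 20.0833
2.0200043693017675
22.0667
```

The results are 4.8 N, 1.84 N and 2.0 N, so canister 3 holds the pestle. I'll take a closer look at the mat before carrying.

Run:
```python
from h import *
bot.move_ptp([455,-102,200],[0,1,0,0])
s=bot.read_state();im=bot.camera("wrist")[...,::-1].copy();np.savez("wm.npz",t=s["tcp_pos"],q=s["eef_rot"])
hsv=cv2.cvtColor(im,cv2.COLOR_BGR2HSV)
m=cv2.inRange(hsv,(8,60,110),(30,255,255))
m=cv2.morphologyEx(m,cv2.MORPH_CLOSE,np.ones((9,9)));m=cv2.morphologyEx(m,cv2.MORPH_OPEN,np.ones((5,5)))
c=max(cv2.findContours(m,0,2)[0],key=cv2.contourArea);h=cv2.convexHull(c)
W=np.array([ray("wrist",tuple(map(float,p[0])),5,s)[:2] for p in h])
A=np.c_[2*W,np.ones(len(W))];x=np.linalg.lstsq(A,(W**2).sum(1),rcond=None)[0]
print("mat",x[:2],"r",np.sqrt(x[2]+x[:2]@x[:2]),"t",s["t"])
cv2.drawContours(im,[h],-1,(0,255,0),1);cv2.imwrite("pics/wm.png",im)
```

```text
mat [ 429.0412423  -102.03499695] r 60.14025036417901 t 23.7083
```

View pics/wm.png

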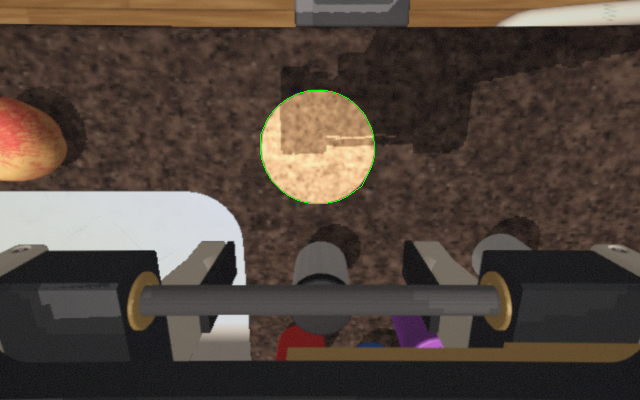

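The mat circle fits cleanly, centred at pixel (318,147), which is (429,-102) with r = 60. Now I'll carry canister 3 there.

Run:
```python
from h import *
bot.move_ptp([563.6,-100.2,190],[0,1,0,0])
print(weigh((563.6,-100.2),45))
bot.line_to([429,-102,72],100)
bot.line_to([429,-102,32.2],40)
s=bot.read_state();print(s["tcp_pos"],s["width"],s["contact_force"])
bot.move_gripper(87);bot.line_to([429,-102,150],150)
bot.line_to([480,-102,240],200);s=bot.read_state()
cv2.imwrite("pics/wend.png",bot.camera("wrist")[...,::-1]);np.savez("we.npz",t=s["tcp_pos"],q=s["eef_rot"])
cv2.imwrite("pics/sideend.png",bot.camera("side")[...,::-1]);print(s["t"])
```

```text
grip 59.80673811490772 34.99976126477122 [ 563.74078734 -100.13754583   27.22432812]
dF [-0.26025214  0.21770548 -4.6087066 ] width 60.14509209461492 t 28.2917
4.6087065996919225
[ 429.27174317 -101.94477364   32.28057964] 59.740827850800756 [ 0.15001464  0.02449071 -5.45136387]
33.225
```

View pics/wend.png

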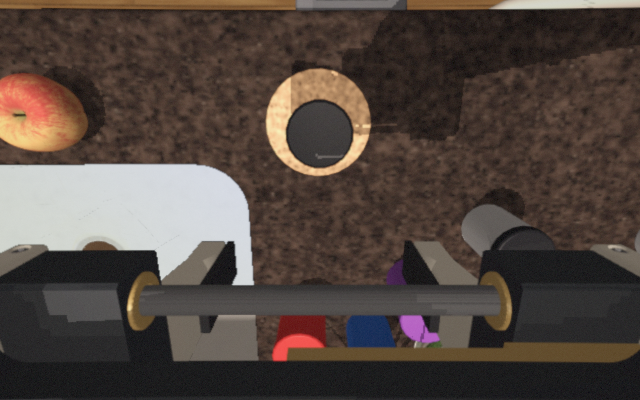

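View pics/sideend.png

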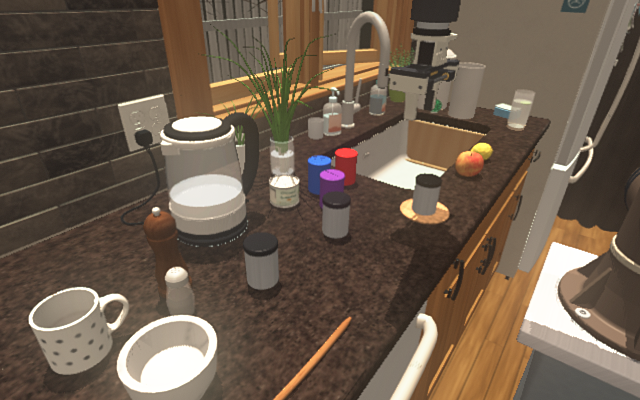

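The wrist view shows the lid at (320,134) and the mat circle at (318.5,122). In the side view all three canisters stand upright. I'll check the centring numerically and hand in.

Run:
```python
from h import *
d=np.load("we.npz");s=dict(tcp_pos=d["t"],eef_rot=d["q"])
a=ray("wrist",(320,134),93,s);b=ray("wrist",(318.5,122),5,s);print(a,b)
if np.hypot(*(a-b)[:2])<6: bot.pause(.3);print(bot.close_job())
```

```text
[430.33478908 -99.79081646  93.        ] [ 426.32817184 -101.18950568    5.        ]
the job is handed in; nothing more can be done
None
```

Canister 3 held the pestle: it lifted at about 4.7 N, against about 1.8 N and 2.0 N for the other two. It now stands on the mat about 4 mm off centre by my last camera estimate, the two empty ones stand upright on the worktop off the mat, and the job was handed in at about 34 s.

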